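Clamp a seal block in a quick-release clamp

ROBOT

A 6-joint arm with a two-finger parallel gripper is mounted at the origin on a cart in front of the work surface, level with it; the furniture and walls round the work are solid. World frame = base frame: x ahead of the robot, y to its left, z up, the work surface at z = 0. Lengths are in mm, angles in rad, forces in N, time in s.
With the tool pointing down it reaches from about 300 to 775 mm from the base axis. Payload 14.6 kg.
Tool frame: the origin (TCP) lies between the finger pads; the fingertips stand 22 mm ahead of it and the grasp point (between the pads) lies 3 mm ahead of it (manip.tcp_to_tips is the distance from the TCP to the fingertips, in mm); y points along the fingers, z is the direction in which the jaws open and shut, and the axes are right-handed (so a half turn about y gives the same grasp; the last joint's range is limited). The gripper opens to 94 mm and grips with 3 to 60 N. Pads are 16 mm wide; open, the fingers measure 119 mm over their backs; the gripper's body (75 mm by 177 mm) begins 78 mm behind the grasp point.
Start: joints at [-1.245, 0.3, 1.521, -0, 1.321, -0.067], TCP at [210.519, -508.105, 227.446] pointing down, gripper open.
Joint ranges: [-3.03, 3.03], [-0.79, 2.21], [0.23, 2.52], [-1.04, 4.18], [0, 3.07], [-2.55, 2.55]. Speed limits (rad/s): [2.22, 2.22, 2.57, 3.14, 3.14, 3.14].

INTERFACE

Orientations are given as [roll, pitch, yaw] about the fixed x, y, z axes, in that order (R = Rz(yaw) Ry(pitch) Rx(roll)).
In Python, from cell import manip gives the robot as it stands.
- The arm moves only by the shell command python3 -m jog 'ROWS' [OPENING] [FORCE]. ROWS is JSON, one flat list of numbers, 6 for each row, row after row: the shift along the tool's x, y, z in mm, then the turn, a rotation vector about the tool's x, y, z in degrees. A call has 1 to 10 rows; each row is the pose to reach, as a shift and turn from the pose commanded when the call began, along the tool's axes at that moment; what a row does not reach only later rows make up. A row lasts 1/12 s, in which the tool goes at most 41.7 mm and 7.16 degrees, less where a joint would pass 70% of its speed; a pose out of reach is approached as far as the arm can. A call with a gripper value outside its range is refused whole. OPENING is the finger opening in mm, from 0 to 94, set as the call begins (- or left out, the last holds). The fingers move at their own pace and stop on an object; FORCE is the grip in N (left out, the last holds). Time passes only in rows, so rows that repeat a pose let the fingers close. It gives the time, the measured TCP pose, the force and the opening at its end, in the units of the state.
- manip.read_state(): the state, without advancing time (a new reading comes with each control period).
- manip.camera(name): name is "side" or "top" or "wrist"; returns a dict with "img" (384x512x3 uint8, red, green, blue), "intrinsics" (3x3 intrinsics, pixels), "origin" and "orientation" of the camera in the world. Camera axes: x right, y down, z forward; pixel columns grow to the right and rows downward; lengths in mm; the calibration is good to about 2 mm. A picture is of the moment at which its call begins. There is no depth.
- manip.sign_off(): hands the job in, once; it reports no verdict.
Trained networks look in a picture, given as the dict that the camera call returned (one of the last four; its "shot" number tells which), for a name from the list of things; names that differ only in an ending like _2 or _b are one class to them, and where a whole thing is asked for, a point or a joint stands for the part that bears it (a point fixed in the world has none). Each returns a list of dicts, best first, with "score" (0 to 1); they miss things now and then, are a little off and sometimes report something else, mostly with a low value. They report only what shows in the picture. A call takes as long as a camera call. They do not tell look-alikes from the thing itself.
- manip.masks_of(thing, picture): "pixels" (384x512 bool, what is visible of it) and "xy" ([column, row] in pixels, amid what is visible of it).
- manip.tip_of(thing, picture): "xy" ([column, row] in pixels: a listed point, or the origin of a listed thing).
The state is a dict: "clock": time; "joints": joint angles; "qd": joint speeds; "effort": joint torques, N m; "eef_pos": TCP position; "eef_rot": TCP orientation; "wrist_force": force on the tool from outside, world axes, zero at the start; "moment": the same for the moment, N m; "finger_gap": finger opening in mm.
Only numpy, scipy, OpenCV 4.12 (cv2) and the standard library are available. Lean on these libraries where they do the work, as an engineer would, in place of code of your own. Each camera call takes 0.05 s, during which the arm holds its last target.

TASK

Load the aluminium seal block into the quick-release clamp: lay it flat and square on the clamp's deck between the jaws, close to the fixed jaw. Then pinch the two orange side buttons of the sliding jaw together and, keeping both squeezed whenever the jaw moves, slide it up until the block sits snugly between both jaws, and let go so that the buttons spring out and lock the jaw. Leave the other things on the table where they are.

Things in the scene. Friction and masses are not known exactly. Their poses are not given: they have to be found in the camera images.
- clamp: Quick-release clamp bolted down: grey base 190 x 60 x 10 mm with an aluminium channel 36 mm wide, top and deck 30 mm above the table. Origin: centre of the underside; x along the channel from sliding to fixed jaw, y across, z up. Fixed jaw (44 mm wide, 50 mm high) with its face at x = +75 mm. The block may lie with its 44 or 50 mm side along x; it overhangs the channel.
- stop_face (a point): Middle of the lower edge of the fixed jaw's face, at deck height (30 mm above the table), clamp axes (+x points into the fixed jaw).
- jaw (a joint): Travel of the sliding jaw in m towards the fixed jaw (clamp +x), 0 to 0.060. Clear opening between the jaw faces = 0.100 - value; starts 72 to 98 mm open. Braked (about 25 N or more) unless both side buttons are pressed; then it slides with about 1 to 2 N. No spring: it stays where it is left.
- jaw_grip (a point): Point midway between the two orange buttons at mid height (50 mm above the table); moves with the sliding jaw; clamp axes. The jaw's face lies 30 mm ahead of it in +x. The grey carriage is 53 mm long, 28 mm wide (face plate 44 mm), its top 65 mm above the table.
- button_left (a joint): Inward travel in m of the orange button on the clamp's +y side: 0 out (locked), 0.005 fully in (stop). Ribbed face 24 mm along clamp x, 22 mm high (39 to 61 mm above the table). The pair measures 50 mm over both faces when out, 40 mm fully in. Spring: 10 N to start, 14 N at the stop; past 2.5 mm it counts as pressed.
- button_right (a joint): The same for the opposite orange button, on the clamp's -y side.
- block: Aluminium seal block, square-edged, 44 mm (its x) x 50 mm (its y) x 18 mm high, 0.1 kg, with a round recess and red seal on top; lies loose on the table, to the right of the clamp; a fixed grey bench instrument 155 mm high stands further right (y below -0.33 m). Origin: centre of its underside, z up.
- pot: Bystander: small red grease pot with grey lid, 39 mm across, 32 mm high; origin centre of underside.
- bottle: Bystander: cream squeeze oil bottle with red nozzle, 41 mm across, 125 mm high; origin centre of underside.
- fitting: Bystander: brass and black push-in fitting, 12 x 32 x 14 mm; origin centre of underside.
Mind the look-alikes: they are no part of the job. Of the things like the block, leave any that is pink; of the rest the larger one is meant.

How it is judged (in metres and radians):
On the way, in this order (a step that is already met when the one before it is completed fails the run):
1. the block lies flat on the clamp's deck between the jaws, the jaw still open (z of block in the frame of clamp between 0.027 and 0.033 m and angle between block's own z axis and vertical below 0.06 rad and y of block in the frame of clamp between -0.012 and 0.012 m and x of block in the frame of clamp between 0.02 and 0.056 m and value of joint jaw below 0.035 m), for 0.2 s.
2. both side buttons are pressed in together (each more than 2.5 mm) (value of joint each of button_left, button_right above 0.0025 m), for 0.2 s.
3. the jaw has been slid up towards the block (travel over 47 mm) with both buttons still pressed in (all of step 2 and value of joint jaw above 0.047 m), for 0.1 s.
At the end, for the whole second after the job is handed in: The block lies flat (within 3 mm of deck height, tilt under 0.06 rad), within 12 mm of the channel's middle line and square (0.08 rad), between the jaws with at most 2 mm of play in all; both buttons are out (under 1.5 mm), and jaw and block are at rest (z of block in the frame of clamp between 0.027 and 0.033 m and angle between block's own z axis and vertical below 0.06 rad and y of block in the frame of clamp between -0.012 and 0.012 m and ((angle between the x axis of block and the x axis of clamp, either way round below 0.08 rad and value of joint jaw above 0.054 m and x of block in the frame of clamp above 0.0495 m) or (angle between the y axis of block and the x axis of clamp, either way round below 0.08 rad and value of joint jaw above 0.048 m and x of block in the frame of clamp above 0.0465 m)) and x of block in the frame of clamp below 0.058 m and value of joint each of button_left, button_right below 0.0015 m and velocity of joint jaw between -0.005 and 0.005 m/s and linear speed of block below 0.01 m/s); the robot touches nothing.
It fails at once if the jaw is forced along (faster than 20 mm/s) while either button is out (pressed less than 1 mm) (value of joint any of button_left, button_right below 0.001 m and (velocity of joint jaw above 0.02 m/s or velocity of joint jaw below -0.02 m/s)).
It fails at once if the pot is moved more than 30 mm (distance of pot from where it was at the start of the episode above 0.03 m).
It fails at once if the bottle is moved more than 30 mm (distance of bottle from where it was at the start of the episode above 0.03 m).
It fails at once if the fitting is moved more than 30 mm (distance of fitting from where it was at the start of the episode above 0.03 m).
It also fails if it takes over 48 s, if anything falls off the work surface, if the arm or the gripper's body presses on something with over 40 N, if the wrist force passes 120 N, or if a joint passes its speed limit or range.

## Working session

There is one attempt and no reset: what is moved stays moved. The work goes in short steps, Python scripts to look and compute and a shell command to move; the robot and the scene stay as the last step left them, time stands still between calls to the robot, and variables do not carry over. Pictures are saved under pics/ and viewed, and the job is handed in when it is done.

```bash
ls; mkdir -p pics
cat > h.py <<'E'
import numpy as np, cv2
from cell import manip
from scipy.spatial.transform import Rotation as R
def ori(o):
    o=np.array(o,float)
    return o if o.shape==(3,3) else (R.from_euler('xyz',o).as_matrix() if o.size==3 else R.from_quat(o).as_matrix())
def ray(c,px):
    K=np.array(c["intrinsics"]);d=ori(c["orientation"])@np.linalg.inv(K)@np.array([px[0],px[1],1.]);return np.array(c["origin"],float),d
def onz(c,px,z):
    o,d=ray(c,px);return o+d*(z-o[2])/d[2]
def proj(c,P):
    K=np.array(c["intrinsics"]);p=K@(ori(c["orientation"]).T@(np.array(P,float)-np.array(c["origin"])));return p[:2]/p[2]
def save(c,n,s=1.5):
    im=cv2.cvtColor(c["img"],cv2.COLOR_RGB2BGR);cv2.imwrite('pics/'+n,cv2.resize(im,None,fx=s,fy=s,interpolation=cv2.INTER_CUBIC))
E
python3 - <<'E'
from h import *
s=manip.read_state();print({k:np.round(v,3).tolist() for k,v in s.items()})
for n in ["top","side","wrist"]:
    c=manip.camera(n);save(c,n+'0.png')
    print(n,np.round(c["origin"],1),np.round(c["orientation"],3),np.array(c["intrinsics"])[0])
    for t in ["clamp","stop_face","jaw_grip","block","pot","bottle","fitting"]:
        for f in (manip.tip_of,):
            print(t,[(np.round(r["xy"],1).tolist(),round(r["score"],2)) for r in f(t,c)])
    for t in ["block"]:
            print(t,'mask',[(np.round(r["xy"],1).tolist(),round(r["score"],2),int(r["pixels"].sum())) for r in manip.masks_of(t,c)])
E
```

```text
pics
{'clock': 0.0, 'joints': [-1.245, 0.3, 1.522, -0.0, 1.321, -0.067], 'qd': [0.0, -0.0, -0.001, 0.001, -0.001, 0.001], 'effort': [-0.001, -53.18, -35.274, 0.071, 0.025, -0.0], 'eef_pos': [210.436, -507.895, 226.891], 'eef_rot': [-1.572, 0.0, -2.749], 'wrist_force': [0.563, -0.012, 0.093], 'moment': [0.001, 0.009, 0.079], 'finger_gap': 94.087}
top [ 430.1   48.2 1151.5] [-3.004  0.011 -1.6  ] [490.73829827   0.         255.00769421]
clamp [([268.8, 202.4], 0.86)]
stop_face [([266.0, 234.7], 0.81)]
jaw_grip [([266.1, 180.5], 0.81), ([256.3, 148.5], 0.16)]
block [([369.5, 190.5], 0.91), ([326.7, 190.3], 0.67)]
pot [([323.6, 140.1], 0.7), ([266.1, 203.6], 0.55)]
bottle [([147.0, 165.6], 0.71), ([366.4, 191.9], 0.25)]
fitting [([256.8, 149.9], 0.42)]
block mask [([324.9, 189.6], 0.95, 400), ([367.4, 191.3], 0.7, 447), ([362.2, 234.4], 0.48, 200)]
side [ 523.9 -804.8  733.8] [-2.219 -0.006 -0.044] [480.3875226    0.         248.31052574]
clamp [([248.3, 225.8], 0.76)]
stop_face [([215.1, 220.8], 0.78)]
jaw_grip [([272.3, 211.9], 0.79)]
block [([265.7, 276.6], 0.85), ([261.6, 307.3], 0.65), ([213.3, 303.3], 0.56)]
pot [([320.8, 269.0], 0.85)]
bottle [([277.5, 156.9], 0.92)]
fitting [([308.0, 219.2], 0.42)]
block mask [([267.2, 269.7], 0.74, 543), ([211.7, 302.8], 0.54, 336)]
wrist [ 287.1 -477.2  383.9] [ 2.851  0.    -1.177] [280.74363349   0.         260.98148178]
clamp []
stop_face []
jaw_grip []
block []
pot []
bottle []
fitting []
block mask []
```

View pics/top0.png

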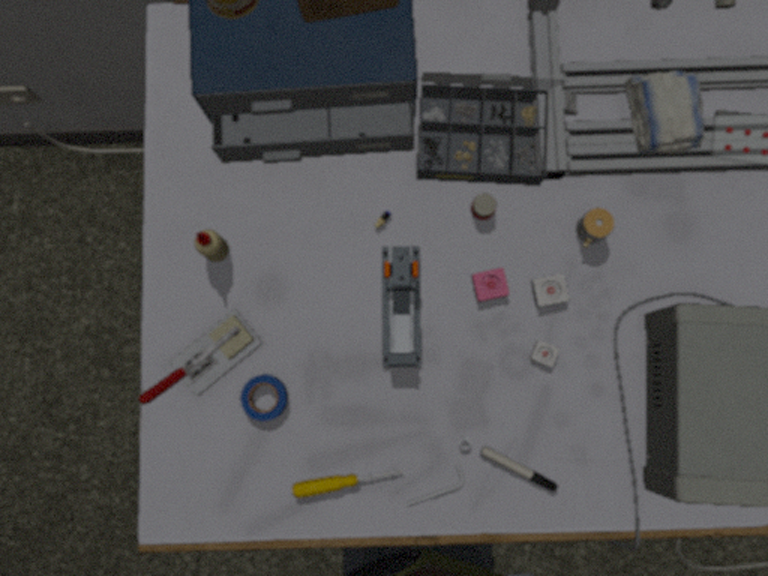

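View pics/side0.png

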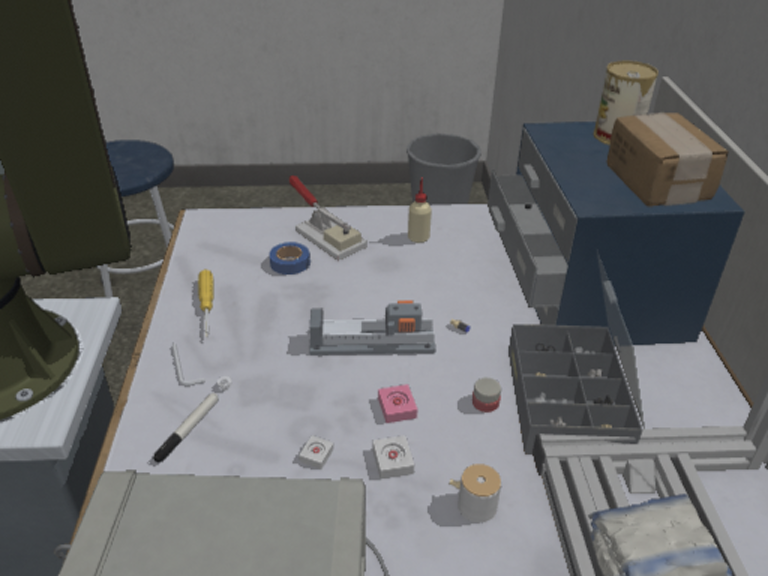

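View pics/wrist0.png

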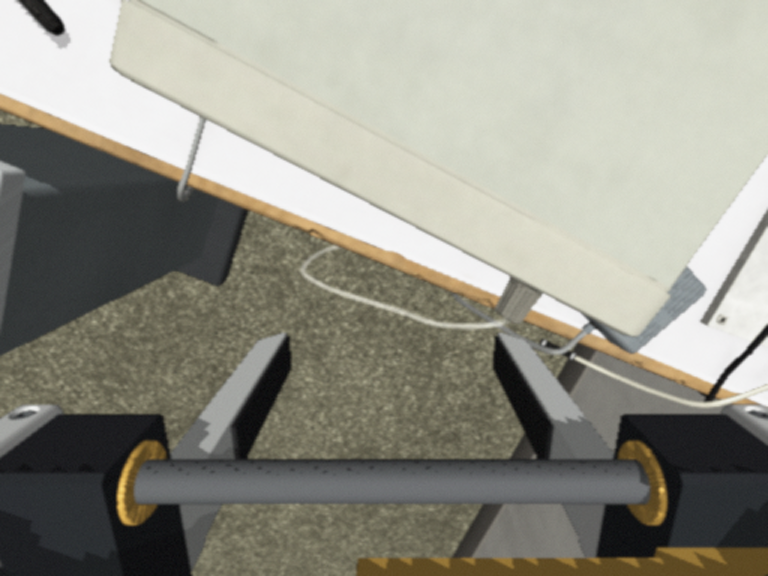

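The top view shows the clamp (392, 307 enlarged, fixed jaw toward the robot), pink look-alike (491,284), the wanted large white block (550,291) and a small white one (544,354). Now measuring.

Run:
```python
from h import *
for n in ["top","side"]:
    c=manip.camera(n)
    T=lambda t:[(np.round(r["xy"],1).tolist(),round(r["score"],2)) for r in manip.tip_of(t,c)]
    for t,z in [("clamp",0),("stop_face",30),("jaw_grip",50),("block",0),("pot",0),("fitting",0),("bottle",0)]:
        for r in manip.tip_of(t,c):
            print(n,t,round(r["score"],2),np.round(onz(c,r["xy"],z),1)[:2])
    # white-ish patch of block: colour mask in crop
    im=c["img"]
    x0,x1,y0,y1=(350,385,178,210) if n=="top" else (240,285,285,325)
    crop=im[y0:y1,x0:x1]
    cv2.imwrite(f'pics/crop_{n}.png',cv2.cvtColor(cv2.resize(crop,None,fx=14,fy=14,interpolation=cv2.INTER_CUBIC),cv2.COLOR_RGB2BGR))
    for r in manip.masks_of("block",c):
        m=r["pixels"].astype(np.uint8); k,_=cv2.findContours(m,0,2); k=max(k,key=cv2.contourArea)
        b=cv2.boxPoints(cv2.minAreaRect(k)); print(n,'mask',np.round(r["xy"],1),round(r["score"],2)); print(np.round([onz(c,p,18)[:2] for p in b],1).tolist(), np.round(b,1).tolist())
    x0,x1,y0,y1=(240,295,150,255) if n=="top" else (195,300,190,245)
    crop=im[y0:y1,x0:x1]; f=5.5 if n=="top" else 7
    cv2.imwrite(f'pics/clamp_{n}.png',cv2.cvtColor(cv2.resize(crop,None,fx=f,fy=f,interpolation=cv2.INTER_CUBIC),cv2.COLOR_RGB2BGR))
```

```text
top clamp 0.77 [564.7  24.9]
top stop_face 0.77 [492.3  34.1]
top jaw_grip 0.75 [610.9  30.1]
top block 0.96 [ 587.9 -208.1]
top block 0.59 [ 595.3 -108.3]
top block 0.48 [ 483.6 -192.5]
top pot 0.8 [ 722.9 -108.4]
top fitting 0.45 [697.4  51.3]
top mask [365.9 192.6] 0.87
[[598.8, -175.6], [608.5, -226.2], [563.0, -233.3], [553.3, -182.9]] [[354.29998779296875, 185.8000030517578], [375.79998779296875, 181.0], [380.1000061035156, 200.3000030517578], [358.6000061035156, 205.10000610351562]]
top mask [364.  238.3] 0.65
[[475.2, -164.5], [505.9, -179.6], [489.2, -215.0], [458.7, -199.8]] [[352.5, 239.10000610351562], [358.29998779296875, 225.60000610351562], [374.1000061035156, 232.3000030517578], [368.29998779296875, 245.89999389648438]]
top mask [324.3 188.8] 0.64
[[610.2, -79.9], [621.7, -132.2], [572.5, -141.7], [561.1, -89.8]] [[313.1000061035156, 182.1999969482422], [335.20001220703125, 176.6999969482422], [340.3999938964844, 197.39999389648438], [318.20001220703125, 202.89999389648438]]
side clamp 0.78 [568.   38.5]
side stop_face 0.93 [494.4  22.8]
side jaw_grip 0.58 [608.5  33.
[... 193 characters left out ...]
4.9, -181.4], [603.7, -173.6], [605.8, -236.6], [559.6, -243.5]] [[247.60000610351562, 293.0], [272.3999938964844, 289.20001220703125], [276.3999938964844, 315.20001220703125], [251.60000610351562, 319.0]]
side mask [213.2 301.1] 0.85
[[458.4, -209.5], [475.3, -162.5], [508.9, -185.6], [491.0, -230.8]] [[197.0, 306.0], [206.60000610351562, 286.79998779296875], [223.8000030517578, 295.3999938964844], [214.1999969482422, 314.6000061035156]]
side mask [264. 268.] 0.81
[[564.7, -89.7], [613.8, -75.9], [618.9, -142.0], [572.2, -154.3]] [[250.39999389648438, 259.1000061035156], [273.29998779296875, 253.8000030517578], [278.6000061035156, 276.8999938964844], [255.6999969482422, 282.20001220703125]]
```

View pics/crop_top.png

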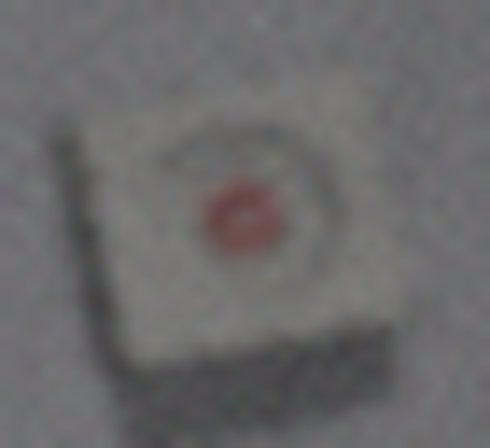

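View pics/clamp_top.png

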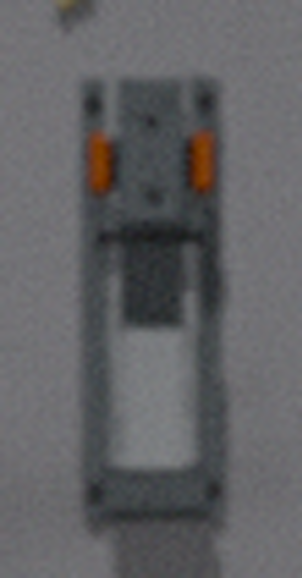

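View pics/clamp_side.png

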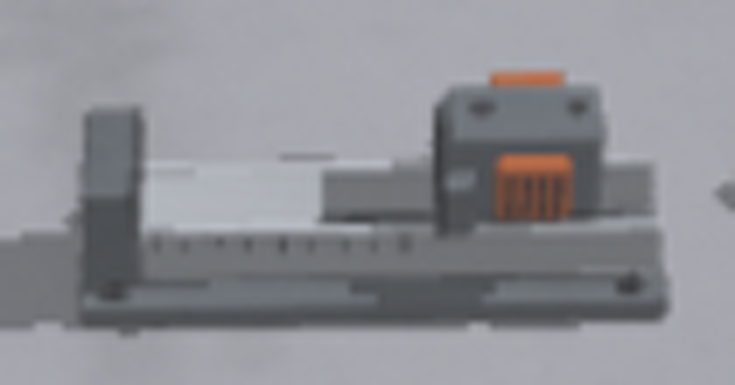

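View pics/crop_side.png

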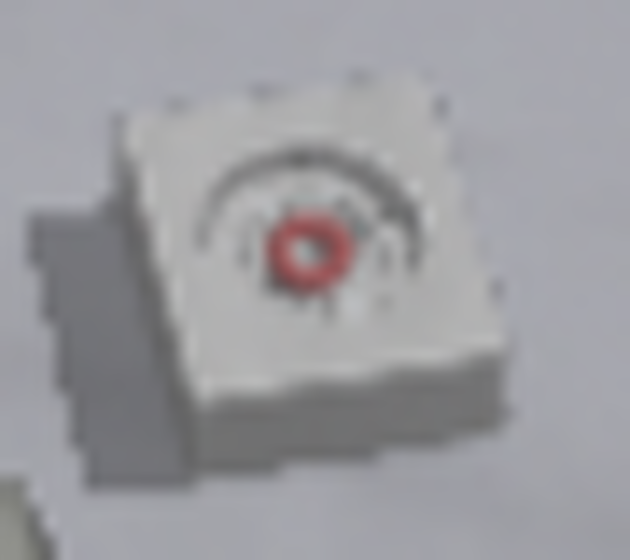

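```bash
cat >> h.py <<'E'
def go(p,yawdeg):
    s=manip.read_state();Rt=R.from_euler('xyz',s["eef_rot"])
    T=R.from_euler('xyz',[-np.pi/2,0,np.radians(yawdeg)])
    print('shift',np.round(Rt.inv().apply(np.array(p,float)-s["eef_pos"]),1).tolist(),'rot',np.round((Rt.inv()*T).as_rotvec(degrees=True),2).tolist())
E
python3 - <<'E'
from h import *
go([570,-190,230],-169.1)
E
```

```text
shift [-453.9, -2.5, -156.3] rot [-0.0, 11.61, -0.0]
```

```bash
python3 -m jog '[-454,-3,-156,0,11.6,0,-454,-3,-156,0,11.6,0,-454,-3,-156,0,11.6,0,-454,-3,-156,0,11.6,0,-454,-3,-156,0,11.6,0,-454,-3,-156,0,11.6,0,-454,-3,-156,0,11.6,0,-454,-3,-156,0,11.6,0,-454,-3,-156,0,11.6,0,-454,-3,-156,0,11.6,0]' 72 20
python3 - <<'E'
from h import *
go([570,-190,230],-169.1)
E
```

```text
clock: 3.08
eef_pos: [521.9, -232.3, 230.2]
eef_rot: [-1.571, 0.0, -2.951]
wrist_force: [1.4, -0.8, -0.3]
finger_gap: 72.1
shift [-55.2, 0.2, -32.5] rot [-0.01, 0.01, -0.01]
```

```bash
python3 -m jog '[-55,0,-32,0,0,0,-55,0,-32,0,0,0,-55,0,-32,0,0,0,-55,0,-32,0,0,0]'
python3 - <<'E'
from h import *
c=manip.camera("wrist");save(c,'w1.png')
print(np.round(c["origin"],1))
for r in manip.masks_of("block",c):
    m=r["pixels"].astype(np.uint8); k,_=cv2.findContours(m,0,2); k=max(k,key=cv2.contourArea)
    (cc,wh,a)=cv2.minAreaRect(k);b=cv2.boxPoints((cc,wh,a)); print(np.round(r["xy"],1),round(r["score"],2),np.round(wh)); print(np.round([onz(c,p,18)[:2] for p in b],1).tolist(), np.round(b,1).tolist())
for t,z in [("clamp",0),("stop_face",30),("jaw_grip",50),("block",0)]:
    for r in manip.tip_of(t,c): print(t,round(r["score"],2),np.round(r["xy"]),np.round(onz(c,r["xy"],z),1)[:2])
E
```

```text
clock: 3.42
eef_pos: [569.0, -191.4, 229.6]
eef_rot: [-1.571, -0.001, -2.949]
wrist_force: [-1.0, -2.0, -0.5]
finger_gap: 71.9
[ 650.4 -176.6  386. ]
[269.8 166.3] 0.94 [34. 38.]
[[598.1, -174.7], [607.7, -223.5], [562.8, -233.6], [553.0, -183.1]] [[252.0, 149.0], [290.0, 149.0], [290.0, 183.0], [252.0, 183.0]]
[204.8 144.6] 0.83 [34. 41.]
[[608.8, -82.9], [618.9, -134.4], [575.4, -141.2], [565.0, -87.9]] [[183.0, 127.0], [224.0, 127.0], [224.0, 161.0], [183.0, 161.0]]
[247.4 229.1] 0.74 [26. 23.]
[[478.7, -165.5], [510.3, -178.9], [494.0, -212.3], [461.5, -199.4]] [[230.39999389648438, 230.1999969482422], [243.5, 211.39999389648438], [264.6000061035156, 226.1999969482422], [251.5, 245.0]]
clamp 0.66 [100. 144.] [562.5  30. ]
jaw_grip 0.78 [ 82. 105.] [614.7  25.4]
block 0.87 [250. 227.] [ 480.4 -193.4]
block 0.83 [205. 145.] [ 588.8 -111. ]
block 0.69 [268. 163.] [ 581.4 -200.4]
block 0.58 [102. 144.] [563.   26.9]
```

View pics/w1.png

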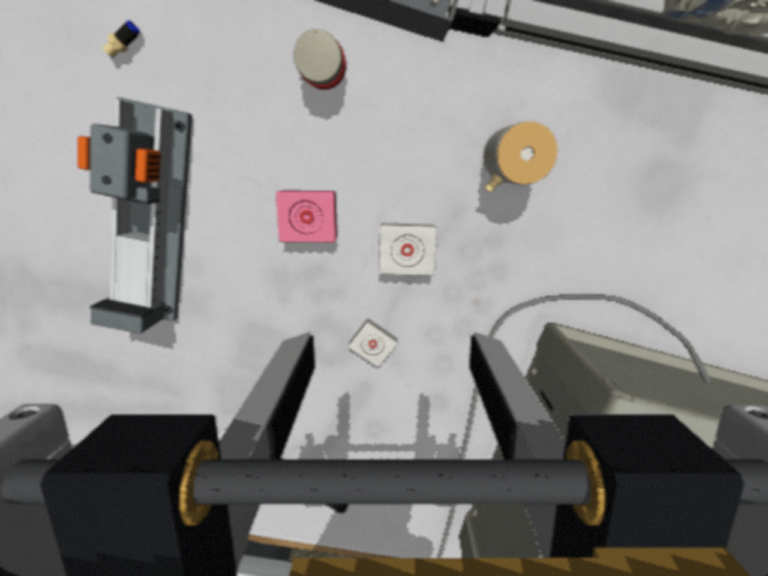

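Run:
```python
from h import *
go([580.5,-204,80],-169)
```

```text
shift [-10.1, 150.3, 13.1] rot [-0.01, -0.17, -0.01]
```

```bash
python3 -m jog '[-10,150,13,0,0,0,-10,150,13,0,0,0,-10,150,13,0,0,0,-10,150,13,0,0,0,-10,150,13,0,0,0,-10,150,13,0,0,0,-10,150,13,0,0,0]'
python3 - <<'E'
from h import *
c=manip.camera("wrist");save(c,'w2.png')
for r in manip.masks_of("block",c):
    m=r["pixels"].astype(np.uint8); k,_=cv2.findContours(m,0,2); k=max(k,key=cv2.contourArea)
    (cc,wh,a)=cv2.minAreaRect(k);b=cv2.boxPoints((cc,wh,a)); print(np.round(r["xy"],1),round(r["score"],2),np.round(wh)); print(np.round([onz(c,p,18)[:2] for p in b],1).tolist())
go([580.5,-204,25],-169)
E
```

```text
clock: 4.3
eef_pos: [581.6, -203.7, 82.4]
eef_rot: [-1.569, 0.002, -2.952]
wrist_force: [-0.5, 0.4, 0.6]
finger_gap: 71.9
[226.5 294.9] 0.9 [29. 48.]
[[511.2, -164.3], [519.3, -206.8], [488.9, -212.3], [480.5, -168.4]]
[155.6 178.5] 0.87 [70. 54.]
[[565.8, -86.0], [611.1, -83.9], [621.5, -137.9], [576.8, -143.1]]
[255.8 209.5] 0.8 [55. 59.]
[[601.4, -175.3], [610.5, -222.5], [562.6, -233.1], [553.0, -183.1]]
shift [1.5, 57.7, 0.1] rot [-0.12, -0.1, -0.19]
```

View pics/w2.png

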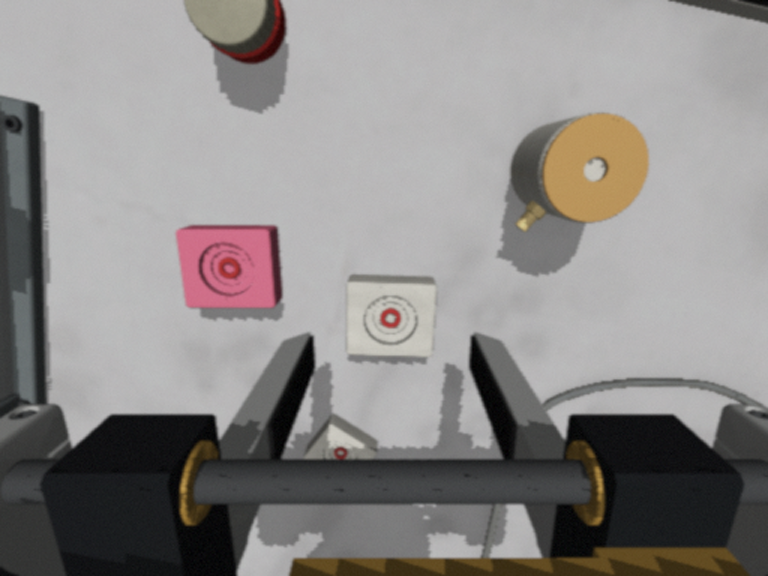

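```bash
python3 -m jog '[0,30,0,0,0,0,0,54,0,0,0,0,0,54,0,0,0,0,0,54,0,0,0,0]' 72 20; python3 -m jog '[0,0,0,0,0,0,0,0,0,0,0,0,0,0,0,0,0,0,0,0,0,0,0,0,0,0,0,0,0,0,0,0,0,0,0,0]' 40 25
```

```text
clock: 4.73
eef_pos: [581.0, -203.2, 27.0]
eef_rot: [-1.571, 0.0, -2.951]
wrist_force: [0.7, 0.1, 0.1]
finger_gap: 71.9
clock: 5.23
eef_pos: [581.4, -203.3, 27.3]
eef_rot: [-1.57, 0.001, -2.951]
wrist_force: [-1.4, 1.4, 7.3]
finger_gap: 50.0
```

```bash
python3 -m jog '[0,-30,0,0,0,0,0,-70,0,0,0,0,0,-110,0,0,0,0,0,-150,0,0,0,0,0,-170,0,0,0,0,0,-170,0,0,0,0]'
python3 - <<'E'
from h import *
go([500,-30,200],-180)
c=manip.camera("top")
b=c["img"].astype(int)
# orange button centroids, clamp
hsv=cv2.cvtColor(c["img"],cv2.COLOR_RGB2HSV)
m=((hsv[...,0]<15)&(hsv[...,1]>150)&(hsv[...,2]>80)).astype(np.uint8)
n,l,st,ce=cv2.connectedComponentsWithStats(m)
for i in range(1,n):
    if st[i,4]>15: print(st[i],ce[i],np.round(onz(c,ce[i],61),1))
r=manip.masks_of("clamp",c)[0];k,_=cv2.findContours(r["pixels"].astype(np.uint8),0,2);k=max(k,key=cv2.contourArea)
bb=cv2.boxPoints(cv2.minAreaRect(k));print(bb.tolist(),np.round([onz(c,p,20)[:2] for p in bb],1).tolist())
E
```

```text
clock: 5.73
eef_pos: [582.3, -203.7, 202.1]
eef_rot: [-1.566, 0.007, -2.951]
wrist_force: [-0.1, -0.2, -0.6]
finger_gap: 49.7
shift [48.0, 0.8, -186.2] rot [-0.23, 10.91, -0.44]
[257 175   3  10  23] [258.04347826 179.56521739] [613.2  48.3  61. ]
[275 174   4  11  28] [276.21428571 178.60714286] [614.1   7.4  61. ]
[ 93 247  29  21  97] [107.55670103 256.65979381] [450.6 386.1  61. ]
[[253.9482879638672, 164.0535430908203], [279.65966796875, 163.6024627685547], [281.068603515625, 243.9110870361328], [255.35723876953125, 244.36216735839844]] [[657.3, 56.9], [656.5, -3.5], [468.9, -0.0], [469.6, 59.0]]
```

```bash
python3 -m jog '[48,0,-186,0,11,0,48,0,-186,0,11,0,48,0,-186,0,11,0,48,0,-186,0,11,0,48,0,-186,0,11,0,48,0,-186,0,11,0,48,0,-186,0,11,0,48,0,-186,0,11,0]'
python3 - <<'E'
from h import *
c=manip.camera("wrist");save(c,'w3.png');np.save('w3.npy',c["img"])
import pickle;pickle.dump(c,open('w3.pkl','wb'))
for t,z in [("clamp",0),("stop_face",30),("jaw_grip",50)]:
    for r in manip.tip_of(t,c): print(t,round(r["score"],2),np.round(r["xy"]),np.round(onz(c,r["xy"],z),1)[:2])
E
```

```text
clock: 6.5
eef_pos: [498.5, -30.0, 195.0]
eef_rot: [-1.571, -0.002, 3.14]
wrist_force: [1.0, 0.4, -0.8]
finger_gap: 49.9
clamp 0.65 [211. 124.] [563.3  29.5]
stop_face 0.84 [207. 189.] [489.2  33.3]
jaw_grip 0.92 [197.  74.] [614.   32.7]
```

View pics/w3.png

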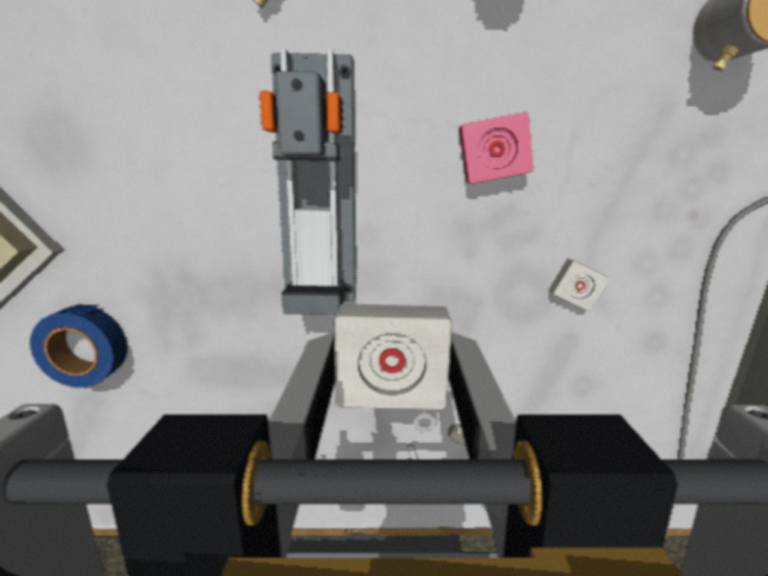

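Run:
```python
import cv2,pickle
c=pickle.load(open('w3.pkl','rb'));im=c["img"][30:215,165:245]
im=cv2.resize(im,None,fx=7,fy=7,interpolation=cv2.INTER_CUBIC)
cv2.imwrite('pics/w3a.png',cv2.cvtColor(im[:650],cv2.COLOR_RGB2BGR)[:600]);cv2.imwrite('pics/w3b.png',cv2.cvtColor(im[700:],cv2.COLOR_RGB2BGR))
```

```text
(no output)
```

View pics/w3a.png

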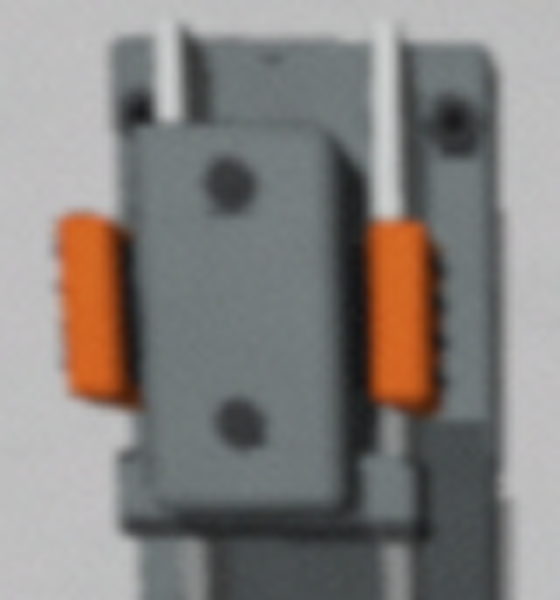

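View pics/w3b.png

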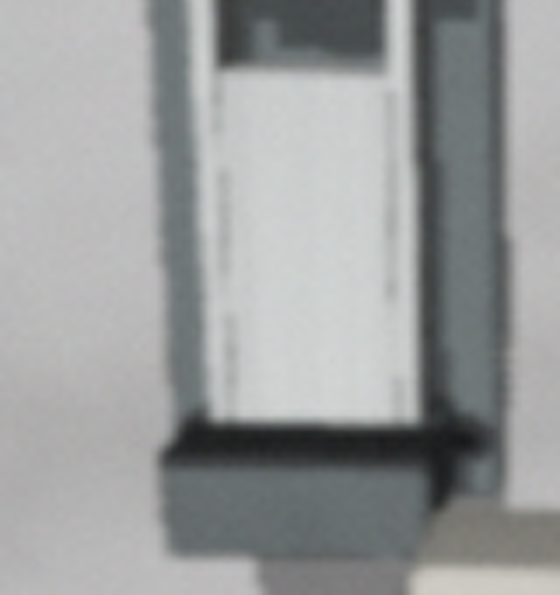

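Run:
```python
from h import *
import pickle
c=pickle.load(open('w3.pkl','rb'))
def P(lbl,pts,z):
    w=[onz(c,(165+x/7-.43,30+(y+(700 if b else 0))/7-.43),z)[:2] for x,y,b in pts]
    print(lbl,np.round(w,1).tolist(), 'dir',np.round(np.degrees(np.arctan2(*(w[1]-w[0])[::-1])),2))
P('baseR',[(495,70,0),(503,460,1)],10)
P('baseL',[(110,50,0),(175,420,1)],10)
P('chL',[(155,25,0),(207,415,1)],30)
P('chR',[(403,25,0),(420,420,1)],30)
P('face30',[(210,425,1),(415,425,1)],30)
for z in (50,80):P('fjtop',[(165,460,1),(435,462,1)],z);P('fjback',[(170,555,1),(418,555,1)],z)
P('carTop front',[(160,505,0),(340,505,0)],65)
P('carTop L',[(140,135,0),(158,500,0)],65)
P('carTop R',[(330,135,0),(345,500,0)],65)
P('btn topouter L',[(60,220,0),(70,390,0)],61)
P('btn topouter R',[(430,228,0),(437,400,0)],61)
P('plate',[(122,525,0),(420,525,0)],65)
```

```text
baseR [[653.2, -3.2], [475.2, 0.1]] dir 178.91
baseL [[656.0, 56.5], [482.8, 59.3]] dir 179.1
chL [[654.9, 44.6], [489.5, 48.5]] dir 178.65
chR [[654.9, 8.4], [488.6, 12.3]] dir 178.66
face30 [[487.7, 48.1], [487.7, 13.1]] dir -90.05
fjtop [[487.7, 50.8], [487.4, 7.4]] dir -90.5
fjback [[471.5, 51.2], [471.5, 10.8]] dir -90.05
fjtop [[497.1, 42.6], [496.7, 3.6]] dir -90.5
fjback [[482.5, 43.0], [482.4, 6.6]] dir -90.05
carTop front [[587.6, 40.2], [587.5, 15.2]] dir -90.05
carTop L [[634.0, 39.3], [588.2, 40.4]] dir 178.58
carTop R [[634.0, 14.2], [588.2, 14.5]] dir 179.65
btn topouter L [[624.3, 51.9], [602.8, 52.5]] dir 178.47
btn topouter R [[623.3, 1.9], [601.5, 1.7]] dir -179.56
plate [[584.9, 45.7], [584.9, 4.2]] dir -90.05
```

Run:
```python
from h import *
import pickle
c=pickle.load(open('w3.pkl','rb'))
for p in [(337,319),(450,319),(447,407),(341,407)]: print(np.round(onz(c,(p[0]/1.5-.17,p[1]/1.5-.17),185.7),1))
for r in manip.masks_of("block",manip.camera("wrist")):
    k,_=cv2.findContours(r["pixels"].astype(np.uint8),0,2);x,y,w,h=cv2.boundingRect(max(k,key=cv2.contourArea));print(x,y,w,h)
go([514.5,29.8,130],179)
```

```text
[518.6  -8.2 185.7]
[518.6 -55.6 185.7]
[476.4 -55.9 185.7]
[476.5  -8.4 185.7]
222 203 80 71
366 173 38 34
305 75 49 47
shift [-15.8, 65.7, -60.0] rot [0.0, 0.86, 0.03]
```

```bash
python3 -m jog '[-16,0,-61.5,0,0.9,0,-16,0,-61.5,0,0.9,0,-16,30,-61.5,0,0.9,0,-16,60,-61.5,0,0.9,0,-16,80,-61.5,0,0.9,0,-16,90,-61.5,0,0.9,0,-16,90,-61.5,0,0.9,0,-16,90,-61.5,0,0.9,0]'
python3 - <<'E'
from h import *
c=manip.camera("wrist");save(c,'w4.png');c=manip.camera("side");save(c,'s4.png')
go([514.5,31.3,58],179)
E
```

```text
clock: 7.47
eef_pos: [515.0, 31.7, 106.6]
eef_rot: [-1.571, 0.0, 3.124]
wrist_force: [0.1, -0.4, -0.8]
finger_gap: 50.0
shift [1.0, 49.5, 0.5] rot [0.0, -0.01, -0.13]
```

View pics/w4.png

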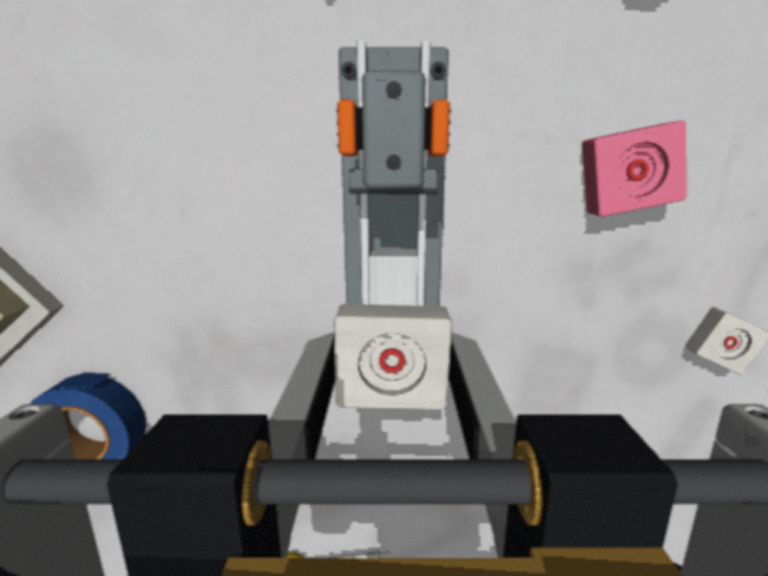

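View pics/s4.png

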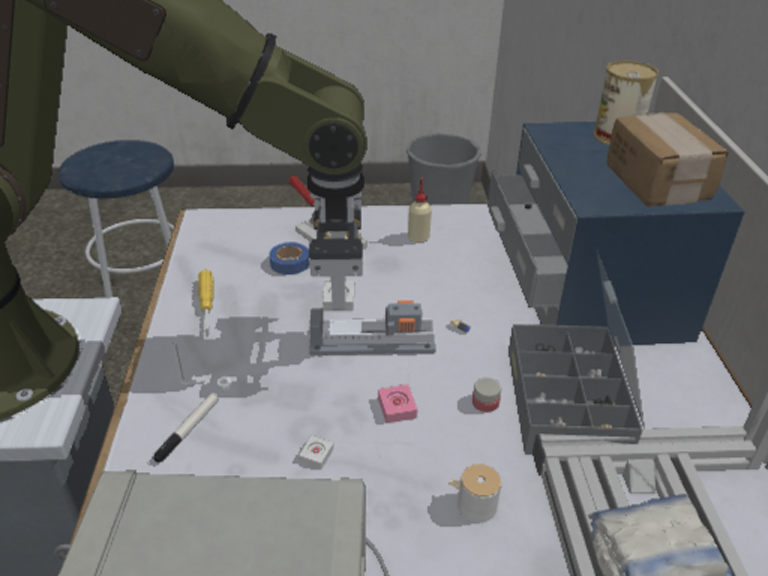

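```bash
python3 -m jog '[0,20,0,0,0,0,0,35,0,0,0,0,0,42,0,0,0,0,0,45,0,0,0,0,0,46,0,0,0,0,0,46,0,0,0,0]'; python3 -m jog '[0,1,0,0,0,0,0,2,0,0,0,0,0,2,0,0,0,0]'
```

```text
clock: 8.07
eef_pos: [515.1, 31.9, 60.9]
eef_rot: [-1.571, 0.001, 3.124]
wrist_force: [0.3, -0.0, -0.7]
finger_gap: 50.1
clock: 8.32
eef_pos: [514.8, 31.9, 58.3]
eef_rot: [-1.571, 0.001, 3.124]
wrist_force: [-0.8, -0.0, -1.2]
finger_gap: 49.7
```

```bash
python3 -m jog '[0,0.8,0,0,0,0,0,1.5,0,0,0,0,0,1.5,0,0,0,0]'
python3 - <<'E'
from h import *
c=manip.camera("side");im=c["img"][150:250,180:320];cv2.imwrite('pics/s5.png',cv2.cvtColor(cv2.resize(im,None,fx=5.5,fy=5.5,interpolation=cv2.INTER_CUBIC),cv2.COLOR_RGB2BGR))
E
```

```text
clock: 8.57
eef_pos: [514.8, 31.9, 57.3]
eef_rot: [-1.571, 0.0, 3.124]
wrist_force: [-3.9, -0.8, 8.2]
finger_gap: 49.5
```

View pics/s5.png

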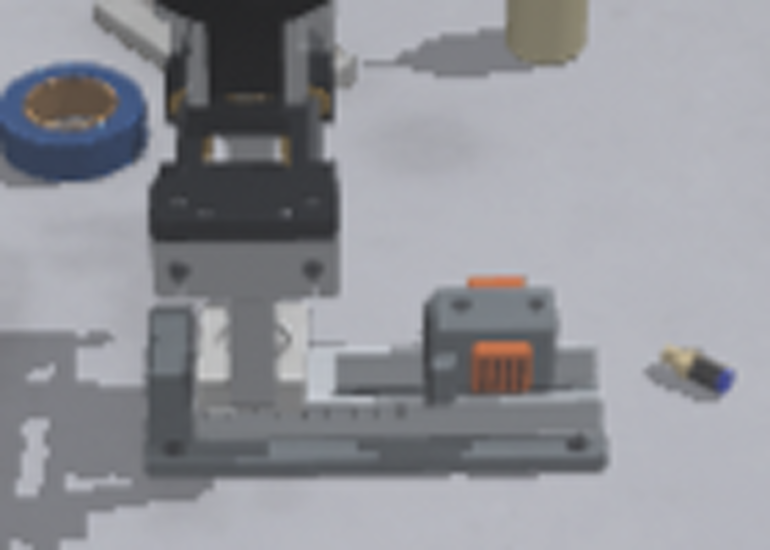

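```bash
python3 -m jog '[0,-0.5,0,0,0,0,0,-0.5,0,0,0,0,0,-0.5,0,0,0,0,0,-0.5,0,0,0,0,0,-0.5,0,0,0,0]' 76 20; python3 -m jog '[0,-20,0,0,0,0,0,-50,0,0,0,0,0,-80,0,0,0,0,0,-80,0,0,0,0,0,-80,0,0,0,0]'
python3 - <<'E'
from h import *
import pickle
c=manip.camera("wrist");save(c,'w6.png');pickle.dump(c,open('w6.pkl','wb'))
c=manip.camera("side");im=c["img"][150:250,180:320];cv2.imwrite('pics/s6.png',cv2.cvtColor(cv2.resize(im,None,fx=5.5,fy=5.5,interpolation=cv2.INTER_CUBIC),cv2.COLOR_RGB2BGR))
E
```

```text
clock: 9.03
eef_pos: [514.6, 31.9, 56.9]
eef_rot: [-1.571, -0.0, 3.124]
wrist_force: [0.0, -0.3, 0.1]
finger_gap: 75.7
clock: 9.45
eef_pos: [515.2, 31.9, 138.2]
eef_rot: [-1.571, 0.003, 3.124]
wrist_force: [0.1, -0.3, -0.8]
finger_gap: 76.0
```

View pics/w6.png

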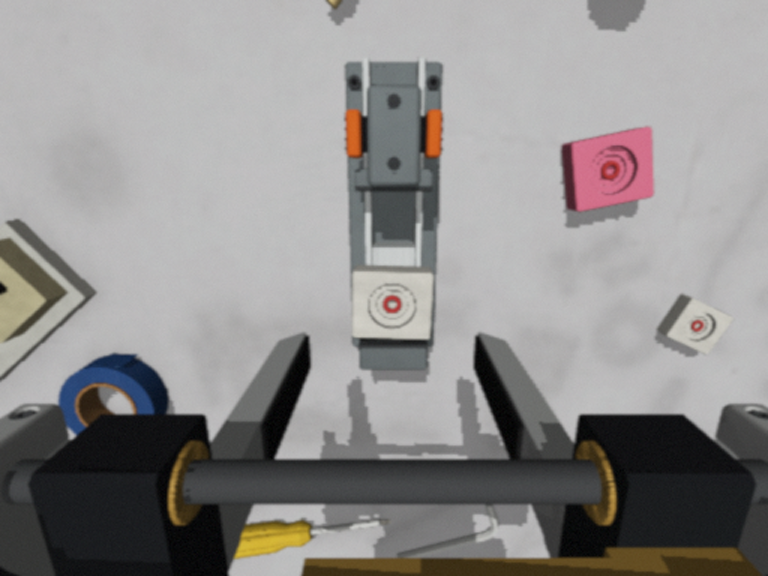

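View pics/s6.png

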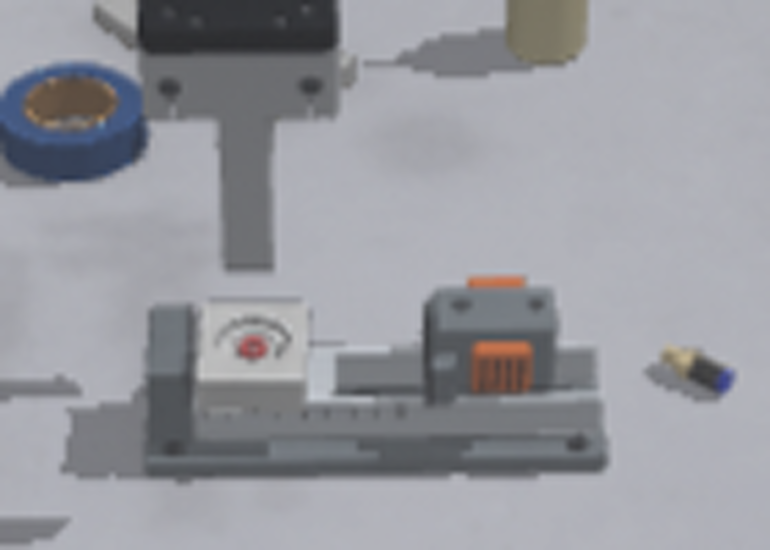

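Run:
```python
from h import *
import pickle
c=pickle.load(open('w6.pkl','rb'))
hsv=cv2.cvtColor(c["img"],cv2.COLOR_RGB2HSV)
m=((hsv[...,0]<15)&(hsv[...,1]>170)&(hsv[...,2]>80)).astype(np.uint8)
n,l,st,ce=cv2.connectedComponentsWithStats(m)
for i in range(1,n):
    if st[i,4]>60: print(st[i],np.round([onz(c,(st[i,0]-.5,st[i,1]-.5),61)[:2],onz(c,(st[i,0]+st[i,2]-.5,st[i,1]+st[i,3]-.5),61)[:2]],1).tolist())
# block top corners
print([np.round(onz(c,(x/1.5,y/1.5),48)[:2],1).tolist() for x,y in [(353,270),(433,270),(433,340),(353,340)]])
go([613.5,29,130],179)
```

```text
[231  73  10  32 285] [[625.4, 52.4], [601.7, 45.6]]
[284  73  10  32 293] [[624.7, 11.5], [601.0, 3.4]]
[[536.8, 53.6], [535.9, 5.3], [490.2, 4.8], [491.1, 55.5]]
shift [-99.4, 6.0, 1.2] rot [0.0, 0.01, 0.07]
```

```bash
python3 -m jog '[-40,0,0,0,0,0,-80,5,0.3,0,0,0,-99,15,0.5,0,0,0,-99,40,0.5,0,0,0,-99,60,0.5,0,0,0,-99,80,0.5,0,0,0,-99,81,0.5,0,0,0,-99,81,0.5,0,0,0]'
python3 - <<'E'
from h import *
c=manip.camera("wrist");save(c,'w7.png')
c=manip.camera("side");im=c["img"][150:250,180:320];cv2.imwrite('pics/s7.png',cv2.cvtColor(cv2.resize(im,None,fx=5.5,fy=5.5,interpolation=cv2.INTER_CUBIC),cv2.COLOR_RGB2BGR))
E
```

```text
clock: 10.22
eef_pos: [612.6, 29.7, 54.3]
eef_rot: [-1.571, -0.004, 3.124]
wrist_force: [-0.3, -0.1, 1.1]
finger_gap: 76.1
```

View pics/w7.png

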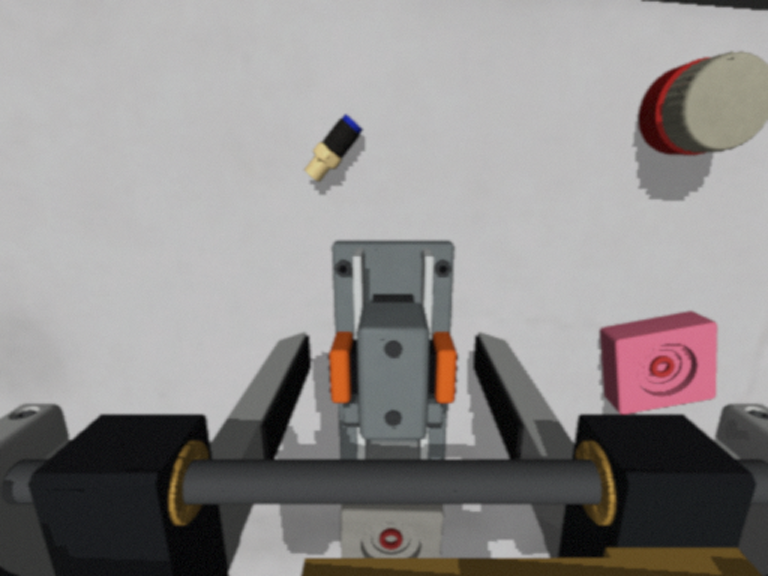

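View pics/s7.png

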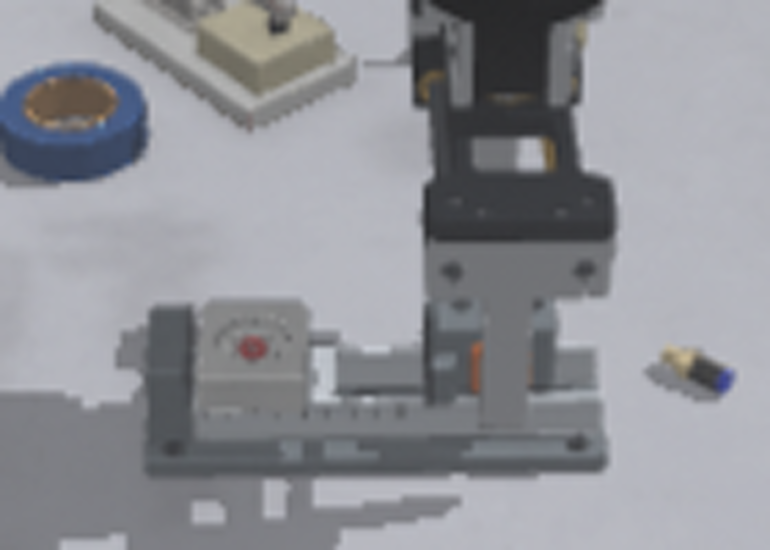

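```bash
python3 -m jog '[0,0,0,0,0,0,0,0,0,0,0,0,0,0,0,0,0,0,0,0,0,0,0,0,0,0,0,0,0,0,0,0,0,0,0,0,0,0,0,0,0,0,0,0,0,0,0,0]' 34 32
python3 - <<'E'
from h import *
s=manip.read_state();print(s["wrist_force"],s["finger_gap"],s["eef_pos"])
c=manip.camera("wrist");save(c,'w8.png')
E
```

```text
clock: 10.98
eef_pos: [613.9, 29.3, 56.6]
eef_rot: [-1.57, 0.001, 3.124]
wrist_force: [-0.7, -2.9, 5.1]
finger_gap: 37.9
[-0.7072867  -2.90115999  5.12873677] 37.904540980779686 [613.94018745  29.32524903  56.58728238]
```

View pics/w8.png

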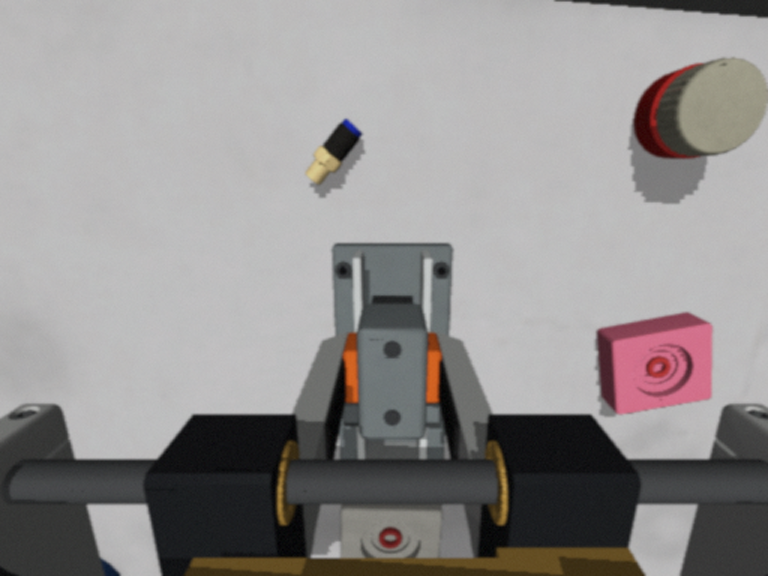

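```bash
python3 -m jog '[2,0,0,0,0,0,6,0,0,0,0,0,10,0,0,0,0,0,14,0,0,0,0,0,18,0,0,0,0,0,22,0,0,0,0,0,26,0,0,0,0,0,29,0,0,0,0,0,30,0,0,0,0,0,30,0,0,0,0,0]'
python3 - <<'E'
from h import *
c=manip.camera("wrist");save(c,'w9.png')
c=manip.camera("side");im=c["img"][150:250,180:320];cv2.imwrite('pics/s9.png',cv2.cvtColor(cv2.resize(im,None,fx=5.5,fy=5.5,interpolation=cv2.INTER_CUBIC),cv2.COLOR_RGB2BGR))
E
```

```text
clock: 11.87
eef_pos: [583.7, 29.9, 56.6]
eef_rot: [-1.57, 0.001, 3.124]
wrist_force: [-1.1, -3.5, 7.3]
finger_gap: 38.1
```

View pics/w9.png

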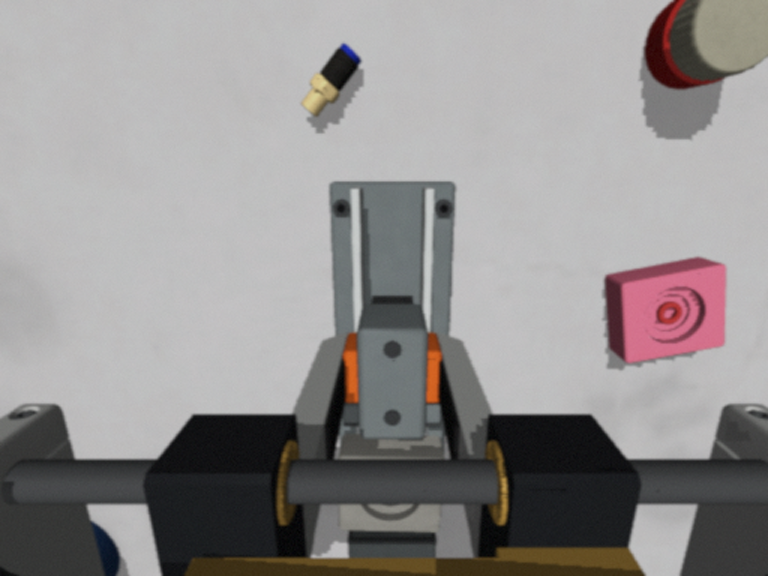

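View pics/s9.png

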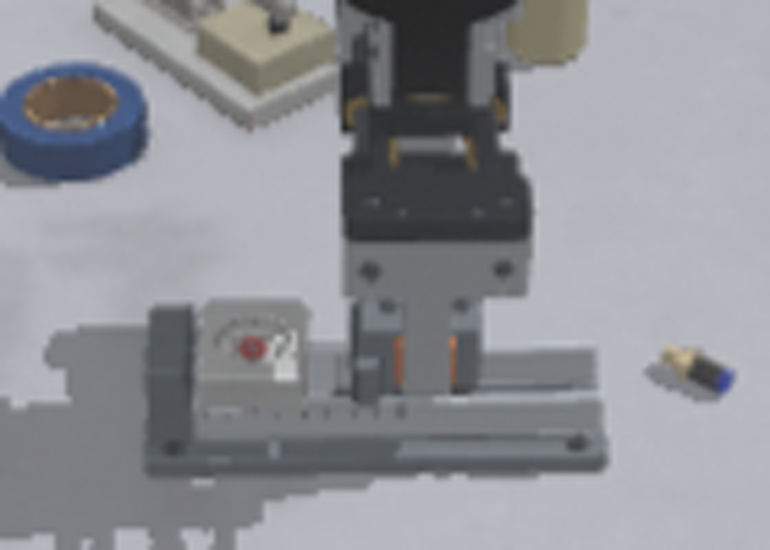

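```bash
python3 -m jog '[2,0,0,0,0,0,5,0,0,0,0,0,8,0,0,0,0,0,11,0,0,0,0,0,13,0,0,0,0,0,15,0,0,0,0,0,16,0,0,0,0,0,17,0,0,0,0,0,18,0,0,0,0,0,18,0,0,0,0,0]';python3 -m jog '[0.5,0,0,0,0,0,1,0,0,0,0,0,1.5,0,0,0,0,0,1.5,0,0,0,0,0]'
```

```text
clock: 12.8
eef_pos: [565.9, 30.2, 56.6]
eef_rot: [-1.57, 0.001, 3.124]
wrist_force: [-0.9, -3.8, 6.1]
finger_gap: 37.5
clock: 13.13
eef_pos: [564.5, 30.2, 56.6]
eef_rot: [-1.57, 0.002, 3.124]
wrist_force: [1.1, -3.7, 5.9]
finger_gap: 37.6
```

```bash
python3 -m jog '[0.5,0,0,0,0,0,1,0,0,0,0,0,1.5,0,0,0,0,0,2,0,0,0,0,0,2,0,0,0,0,0]';python3 -m jog '[0.5,0,0,0,0,0,1,0,0,0,0,0,1,0,0,0,0,0,1,0,0,0,0,0]'
python3 - <<'E'
from h import *
c=manip.camera("side");im=c["img"][150:250,180:320];cv2.imwrite('pics/s10.png',cv2.cvtColor(cv2.resize(im,None,fx=5.5,fy=5.5,interpolation=cv2.INTER_CUBIC),cv2.COLOR_RGB2BGR))
E
```

```text
clock: 13.55
eef_pos: [562.8, 30.3, 56.7]
eef_rot: [-1.57, 0.002, 3.124]
wrist_force: [4.4, -3.7, 4.4]
finger_gap: 37.7
clock: 13.88
eef_pos: [562.6, 30.3, 56.8]
eef_rot: [-1.57, 0.004, 3.124]
wrist_force: [10.1, -3.9, 1.1]
finger_gap: 37.7
```

View pics/s10.png

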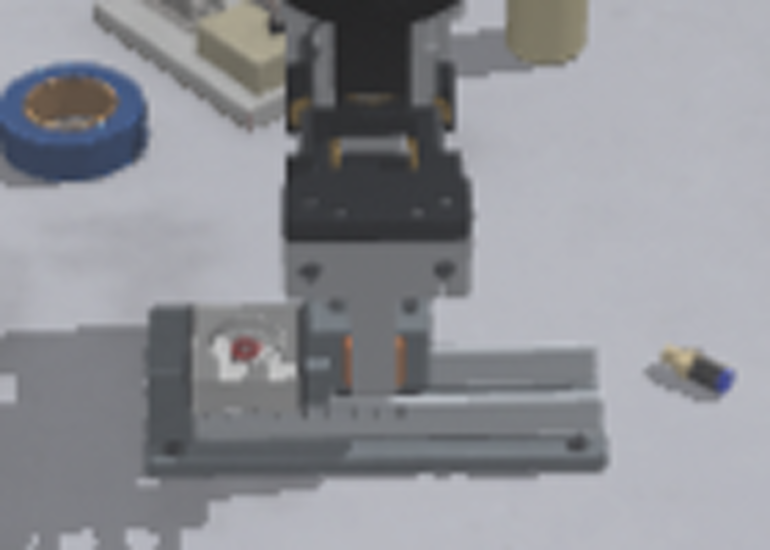

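```bash
python3 -m jog '[0,0,0,0,0,0,0,0,0,0,0,0,0,0,0,0,0,0,0,0,0,0,0,0,0,0,0,0,0,0,0,0,0,0,0,0]' 76 20;python3 -m jog '[0,-20,0,0,0,0,0,-50,0,0,0,0,0,-85,0,0,0,0,0,-110,0,0,0,0,0,-110,0,0,0,0]'
python3 - <<'E'
from h import *
import pickle
c=manip.camera("wrist");save(c,'w11.png');pickle.dump(c,open('w11.pkl','wb'))
c=manip.camera("side");im=c["img"][150:250,180:320];cv2.imwrite('pics/s11.png',cv2.cvtColor(cv2.resize(im,None,fx=5.5,fy=5.5,interpolation=cv2.INTER_CUBIC),cv2.COLOR_RGB2BGR))
E
```

```text
clock: 14.43
eef_pos: [560.8, 30.7, 55.8]
eef_rot: [-1.571, -0.001, 3.124]
wrist_force: [1.1, -0.9, 0.3]
finger_gap: 74.3
clock: 14.85
eef_pos: [562.8, 30.7, 171.4]
eef_rot: [-1.571, 0.008, 3.124]
wrist_force: [0.7, -0.0, 1.0]
finger_gap: 75.9
```

View pics/w11.png

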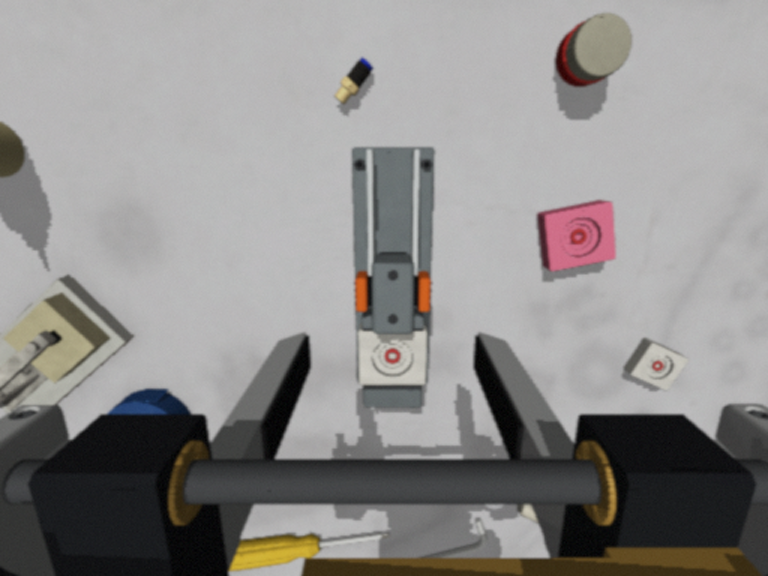

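View pics/s11.png

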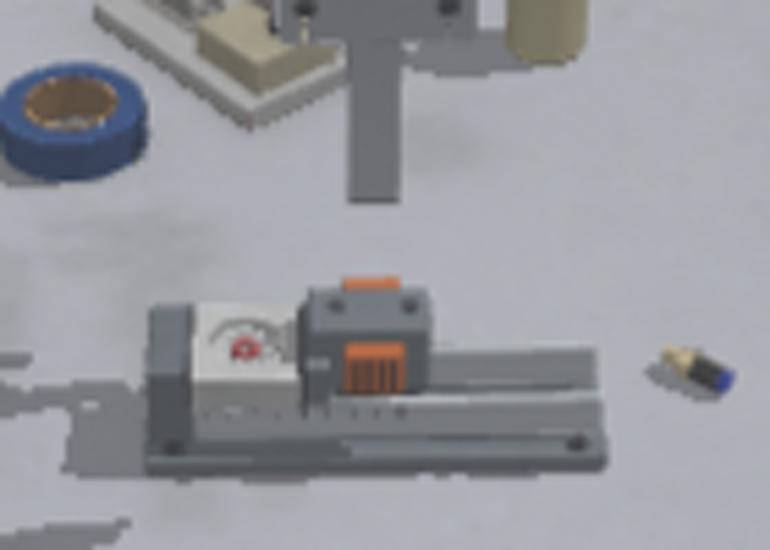

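Run:
```python
from h import *
import pickle
c=pickle.load(open('w11.pkl','rb'))
hsv=cv2.cvtColor(c["img"],cv2.COLOR_RGB2HSV)
m=((hsv[...,0]<15)&(hsv[...,1]>170)&(hsv[...,2]>80)).astype(np.uint8)
n,l,st,ce=cv2.connectedComponentsWithStats(m)
for i in range(1,n):
    if st[i,4]>60: print(st[i],np.round([onz(c,(st[i,0]-.5,st[i,1]-.5),61)[:2],onz(c,(st[i,0]+st[i,2]-.5,st[i,1]+st[i,3]-.5),61)[:2]],1).tolist())
im=c["img"][210:275,225:300]
cv2.imwrite('pics/w11c.png',cv2.cvtColor(cv2.resize(im,None,fx=9,fy=9,interpolation=cv2.INTER_CUBIC),cv2.COLOR_RGB2BGR))
```

```text
[375  22  17  33  82] [[715.3, -68.7], [689.6, -85.9]]
[237 181   8  27 178] [[579.4, 53.3], [551.3, 46.3]]
[279 181   8  27 179] [[578.7, 12.1], [550.6, 4.0]]
```

View pics/w11c.png

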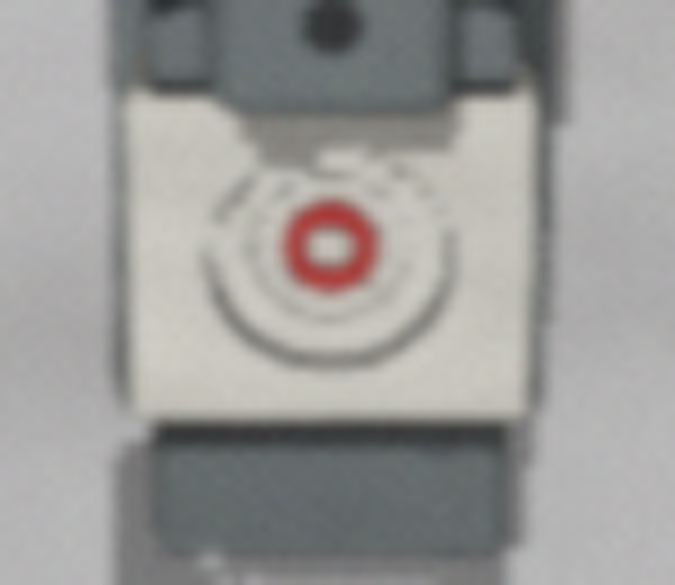

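Run:
```python
from h import *
import pickle
c=pickle.load(open('w11.pkl','rb'))
q=lambda x,y,z:np.round(onz(c,(225+x/9-.44,210+y/9-.44),z)[:2],1)
print('block near fixed',q(135,418,48),q(525,418,48),'fixed jaw top edge',q(155,440,50),q(505,440,50),'back',q(160,555,50),'plate front top at block',q(140,97,48),q(520,97,48))
c=manip.camera("side")
im=c["img"][196:236,200:265]
cv2.imwrite('pics/s12.png',cv2.cvtColor(cv2.resize(im,None,fx=11,fy=11,interpolation=cv2.INTER_CUBIC),cv2.COLOR_RGB2BGR))
```

```text
block near fixed [489.7  54.6] [488.9   6.3] fixed jaw top edge [487.7  52.1] [487.   9.] back [471.7  52. ] plate front top at block [532.3  52.4] [531.5   7.2]
```

View pics/s12.png

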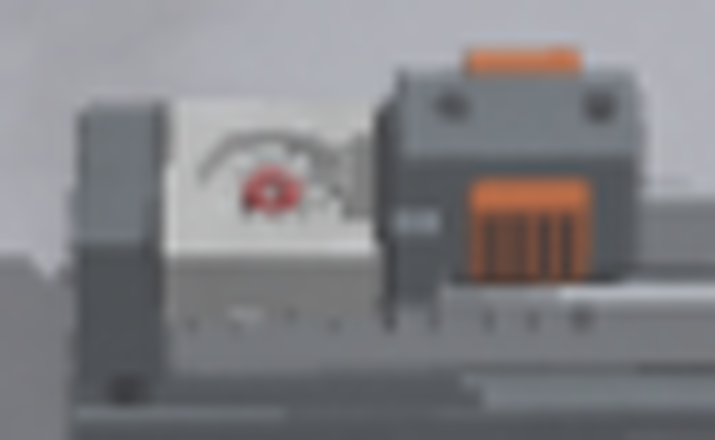

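```bash
python3 -m jog '[0,0,0,0,0,0,0,0,0,0,0,0,0,0,0,0,0,0]'; python3 -c "
from cell import manip
print(manip.sign_off())"
```

```text
clock: 15.25
eef_pos: [560.8, 30.6, 165.0]
eef_rot: [-1.571, -0.002, 3.124]
wrist_force: [0.4, -0.5, 0.1]
finger_gap: 75.6
the job is handed in; nothing more can be done
None
```

The large white block is in the clamp, and I handed the job in at about 15 s. No verdict is reported back, so this rests on my own checks.

- **Block:** I gripped it across its 50 mm side. I set it flat and square on the deck, about 5 mm from the fixed jaw, with its 44 mm side along the channel.
- **Jaw:** I pinched both buttons fully in and slid the jaw about 51 mm, until it stopped firmly at about 10 N with the block against the fixed jaw. Then I let go and lifted clear.

**Last checks:**
- The buttons measured about 49 mm over both faces, so they are out.
- The clear opening measured about 44–45 mm, against the 44 mm block.
- The side picture shows no gap at either jaw. The wrist picture shows a dark line about 2 mm wide at the fixed jaw. I take that for the jaw's dark face, given the firm stop, but it could be a small gap.
- The gripper was touching nothing, and I touched none of the other things.
- The first network estimates of the clamp points differed from the wrist-camera measurements by up to about 10 mm. I used the wrist measurements, and they held up.

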